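Pull the fuses and check the power unit is dead

ROBOT

A 6-joint arm with a two-finger parallel gripper is mounted at the origin on the work surface. World frame = base frame: x ahead of the robot, y to its left, z up, the work surface at z = 0. Lengths are in m, angles in rad, forces in N, time in s.
With the tool pointing down it reaches from about 0.4 to 0.825 m from the base axis. Payload 7 kg.
Tool frame: the origin (TCP) lies between the finger pads; the fingertips stand 11 mm ahead of it and the grasp point (between the pads) lies 8 mm behind it (arm.tips_ahead is the distance from the TCP to the fingertips, in m); z points along the fingers, x is the direction in which the jaws open and shut, and the axes are right-handed (so a half turn about z gives the same grasp; the last joint's range is limited). The gripper opens to 88 mm and grips with 3 to 60 N. Pads are 19 mm wide; open, the fingers measure 130 mm over their backs; the gripper's body (78 mm by 193 mm) begins 47 mm behind the grasp point.
Start: joints at [1.492, 0.359, 0.012, 0, -1.224, -0.288], TCP at [0.242, 0.63, 0.238] pointing down, gripper open.
Joint ranges: [-3.07, 3.07], [-1.43, 2.12], [-1.02, 1.25], [-3.03, 1.67], [-3.05, -0], [-3.03, 3.03]. Speed limits (rad/s): [2.39, 2.39, 3.01, 3.14, 3.14, 3.14].

INTERFACE

Orientations are given as [roll, pitch, yaw] about the fixed x, y, z axes, in that order (R = Rz(yaw) Ry(pitch) Rx(roll)).
In Python, from station import arm, optics, finder gives the robot as it stands. The module is installed in compiled form; this text tells all that it offers.
- The arm moves only by the tool apply_moves, never from a script. Its argument "increments" is one flat list of numbers, 6 for each row, row after row: the shift along the world's x, y, z in m, then the turn, a rotation vector about the world's x, y, z in rad. In form: [tx, ty, tz, rx, ry, rz, tx, ty, tz, rx, ry, rz, ...]. A call has 1 to 20 rows; each row shifts and turns the pose as measured when the row begins; what a row does not reach is not made up. A row lasts 1/12 s, in which the tool goes at most 41.7 mm and 7.16 degrees, less where a joint would pass 70% of its speed; a pose out of reach is approached as far as the arm can. A call with a gripper value outside its range is refused whole. "hand" is the closure, from 0 (fully open) to 1 (shut), set as the call begins (left out, the last holds). The fingers move at their own pace and stop on an object; "force" is the grip in N (left out, the last holds). Time passes only in rows, so rows that do not move let the fingers close. It gives the time, the measured TCP pose, the force and the opening at its end, in the units of the state.
- arm.get_state(): the state, without advancing time (a new reading comes with each control period).
- optics.grab_frame(name): name is "side" or "top"; returns the picture (384x512x3 uint8, red, green, blue); there is no depth.
- optics.camera_model(name): a dict with "fx", "fy", "cx", "cy" (pixels), "world_to_cam" (4x4, takes a point from world to camera coordinates). Camera axes: x right, y up, looking along -z (the intrinsics and any distortion apply to the point x, -y, -z); pixel columns grow to the right and rows downward; lengths in m; the calibration is good to about 2 mm. A picture is of the moment at which its call begins. camera_model takes no time and is no camera call.
- arm.job_done(): hands the job in, once; it reports no verdict.
Trained networks look in the newest picture that a camera, given by its name, has taken for a name from the list of things; names that differ only in an ending like _2 or _b are one class to them, and where a whole thing is asked for, a point or a joint stands for the part that bears it (a point fixed in the world has none). Each returns a list of dicts, best first, with "conf" (0 to 1); they miss things now and then, are a little off and sometimes report something else, mostly with a low value. They report only what shows in the picture. A call takes as long as a camera call.
- finder.find_in(camera, name): "box" ([left, top, right, bottom] in pixels, round what is visible of it).
- finder.landmark_of(camera, name): "point" ([column, row] in pixels: a listed point, or the origin of a listed thing).
The state is a dict: "t": time; "q": joint angles; "qd": joint speeds; "joint_efforts": joint torques, N m; "eef_pos": TCP position; "ee_rot": TCP orientation; "force": force on the tool from outside, world axes, zero at the start; "moment": the same for the moment, N m; "width": finger opening in m.
Only numpy, scipy, OpenCV 4.12 (cv2) and the standard library are available. Lean on these libraries where they do the work, as an engineer would, in place of code of your own. Each camera call takes 0.05 s, during which the arm holds its last target. There are 200 camera calls.

TASK

Pull every fuse out of its spring clips on the open power unit and put it in the wooden parts tray. Then take the test probe from the tool tray and, holding it, touch its needle tip onto the top of the three brass test points, one after the other from left to right as the robot sees them (left, middle, right), and lay the probe back flat in the tool tray. Leave the other things standing about on the bench where they are.

Things in the scene. Friction and masses are not known exactly. Their poses are not given: they have to be found in the camera images.
- board: open power unit, fixed: green circuit board on a dark steel base, 250 mm (x) by 340 mm (y), its top 20 mm above the bench. Origin on the bench; +x points away from the robot, +y to the robot's left (it may be turned a little). Four fuse holders side by side, some perhaps empty; in front of them three test points; a heat sink strip 54 mm high along the far edge
- holder0 (a point): fuse holder 1 of 4 from the left, at x = 25, y = 114 mm in the unit's frame: point on the fuse's axis, 56 mm above the bench. Two brass C-shaped spring clips, open at the top, 104 mm apart along the unit's x, 73 mm high, 14 mm wide, grip the fuse's ends. Pulled straight up, a fuse resists with about 12 N (up to 18 N) over the first 10 mm, then snaps up and is free 22 mm up
- holder1 (a point): fuse holder 2 of 4 from the left, at x = 25, y = 38 mm in the unit's frame: point on the fuse's axis, 56 mm above the bench. Two brass C-shaped spring clips, open at the top, 104 mm apart along the unit's x, 73 mm high, 14 mm wide, grip the fuse's ends. Pulled straight up, a fuse resists with about 12 N (up to 18 N) over the first 10 mm, then snaps up and is free 22 mm up
- holder2 (a point): fuse holder 3 of 4 from the left, at x = 25, y = -38 mm in the unit's frame: point on the fuse's axis, 56 mm above the bench. Two brass C-shaped spring clips, open at the top, 104 mm apart along the unit's x, 73 mm high, 14 mm wide, grip the fuse's ends. Pulled straight up, a fuse resists with about 12 N (up to 18 N) over the first 10 mm, then snaps up and is free 22 mm up
- holder3 (a point): fuse holder 4 of 4 from the left, at x = 25, y = -114 mm in the unit's frame: point on the fuse's axis, 56 mm above the bench. Two brass C-shaped spring clips, open at the top, 104 mm apart along the unit's x, 73 mm high, 14 mm wide, grip the fuse's ends. Pulled straight up, a fuse resists with about 12 N (up to 18 N) over the first 10 mm, then snaps up and is free 22 mm up
- fuse0: cylindrical fuse, 26 mm in diameter, 130 mm long, 0.14 kg: white ceramic middle, 25 mm steel ends, two square collars (34 mm wide, 4 mm thick) 38 mm either side of the middle, so that it does not roll (axis 17 mm up when lying); 72 mm free to grip between them. Origin at the centre, x along the axis. Starts clipped in holder 1 of 4 from the left, or absent (None)
- fuse1: cylindrical fuse, 26 mm in diameter, 130 mm long, 0.14 kg: white ceramic middle, 25 mm steel ends, two square collars (34 mm wide, 4 mm thick) 38 mm either side of the middle, so that it does not roll (axis 17 mm up when lying); 72 mm free to grip between them. Origin at the centre, x along the axis. Starts clipped in holder 2 of 4 from the left, or absent (None)
- fuse2: cylindrical fuse, 26 mm in diameter, 130 mm long, 0.14 kg: white ceramic middle, 25 mm steel ends, two square collars (34 mm wide, 4 mm thick) 38 mm either side of the middle, so that it does not roll (axis 17 mm up when lying); 72 mm free to grip between them. Origin at the centre, x along the axis. Starts clipped in holder 3 of 4 from the left, or absent (None)
- fuse3: cylindrical fuse, 26 mm in diameter, 130 mm long, 0.14 kg: white ceramic middle, 25 mm steel ends, two square collars (34 mm wide, 4 mm thick) 38 mm either side of the middle, so that it does not roll (axis 17 mm up when lying); 72 mm free to grip between them. Origin at the centre, x along the axis. Starts clipped in holder 4 of 4 from the left, or absent (None)
- parts_tray: open wooden tray, empty, 270 mm (x) by 190 mm (y) outside, 32 mm high, walls and floor 6 mm thick; fixed. Origin at the centre of its underside. Left or right of the power unit
- tool_tray: shallow aluminium tool tray, 270 mm (x) by 190 mm (y) outside, rim 13 mm high, walls and floor 6 mm thick; fixed; holds the probe, a screwdriver and a small steel bracket. Origin at the centre of its underside. On the other side of the power unit
- probe: test probe: black ribbed bar handle 110 mm long, 22 mm wide and 28 mm high, with a straight steel needle 10 mm in diameter that sticks out 61 mm from one end, 0.09 kg. Origin at the centre of the handle, x along it towards the needle, y across its 22 mm width, z up as it lies in the tool tray (origin 14 mm above the tray's floor)
- probe_tip (a point): the rounded point (radius 4 mm) of the probe's needle, 116 mm from the handle's centre along the probe's x
- point_left: left test point (as the robot sees it): round brass cap, 20 mm in diameter, on a black post on the robot's side of the power unit, at x = -85 mm, y = 100 mm in the unit's frame. Sprung: it gives way downwards up to 6 mm, 0.6 N to move it and 2.4 N when fully down. Origin 63 mm above the bench, under the cap's top
- point_left_top (a point): centre of the top face of the left test point's brass cap, 75 mm above the bench
- point_middle: middle test point (as the robot sees it): round brass cap, 20 mm in diameter, on a black post on the robot's side of the power unit, at x = -85 mm, y = 0 mm in the unit's frame. Sprung: it gives way downwards up to 6 mm, 0.6 N to move it and 2.4 N when fully down. Origin 63 mm above the bench, under the cap's top
- point_middle_top (a point): centre of the top face of the middle test point's brass cap, 75 mm above the bench
- point_right: right test point (as the robot sees it): round brass cap, 20 mm in diameter, on a black post on the robot's side of the power unit, at x = -85 mm, y = -100 mm in the unit's frame. Sprung: it gives way downwards up to 6 mm, 0.6 N to move it and 2.4 N when fully down. Origin 63 mm above the bench, under the cap's top
- point_right_top (a point): centre of the top face of the right test point's brass cap, 75 mm above the bench
- spray: not part of the job: aluminium can, 52 mm in diameter, 170 mm high, beyond the unit. Origin at the centre of its underside
- mug: not part of the job: white mug, 80 mm wide, 90 mm high, beyond the unit. Origin at the centre of its underside
- tape: not part of the job: yellow roll of tape lying flat, 90 mm wide, 22 mm high, beyond the left tray. Origin at the centre of its underside
- platter: not part of the job: shiny disc with a hole, 90 mm wide, 6 mm thick, lying flat beyond the right tray. Origin at the centre of its underside

How it is judged:
On the way, in this order (a step that is already met when the one before it is completed fails the run):
1. every fuse present is in the parts tray (x of fuse0 in the frame of parts_tray between -0.125 and 0.125 m and y of fuse0 in the frame of parts_tray between -0.085 and 0.085 m and z of each of fuse0, fuse1, fuse2, fuse3 in the frame of parts_tray below 0.07 m and linear speed of each of fuse0, fuse1, fuse2, fuse3 below 0.05 m/s and x of fuse1 in the frame of parts_tray between -0.125 and 0.125 m and y of fuse1 in the frame of parts_tray between -0.085 and 0.085 m and x of fuse2 in the frame of parts_tray between -0.125 and 0.125 m and y of fuse2 in the frame of parts_tray between -0.085 and 0.085 m and x of fuse3 in the frame of parts_tray between -0.125 and 0.125 m and y of fuse3 in the frame of parts_tray between -0.085 and 0.085 m), for 0.3 s.
2. the tip of the held probe touches the top of the left test point (distance between probe_tip and point_left_top below 0.013 m and contact force between probe and point_left above 0.2 N and contact force between probe and the fingers above 0.5 N), for 0.1 s.
3. the tip of the held probe touches the top of the middle test point (distance between probe_tip and point_middle_top below 0.013 m and contact force between probe and point_middle above 0.2 N and contact force between probe and the fingers above 0.5 N), for 0.1 s.
4. the tip of the held probe touches the top of the right test point (distance between probe_tip and point_right_top below 0.013 m and contact force between probe and point_right above 0.2 N and contact force between probe and the fingers above 0.5 N), for 0.1 s.
At the end, for the whole second after the job is handed in: every fuse present lies at rest in the parts tray (its centre inside the walls, less than 70 mm above the bench), and the probe lies at rest in the tool tray, the handle's centre within the tray's outline and less than 45 mm and its tip less than 50 mm above the bench (all of step 1 and x of probe in the frame of tool_tray between -0.125 and 0.125 m and y of probe in the frame of tool_tray between -0.09 and 0.09 m and z of probe in the frame of tool_tray below 0.045 m and z of probe_tip in the frame of tool_tray below 0.05 m and linear speed of probe below 0.05 m/s); the robot touches nothing.
It fails at once if the spray is moved more than 40 mm (distance of spray from where it was at the start of the episode above 0.04 m).
It fails at once if the mug is moved more than 40 mm (distance of mug from where it was at the start of the episode above 0.04 m).
It fails at once if the tape is moved more than 40 mm (distance of tape from where it was at the start of the episode above 0.04 m).
It fails at once if the platter is moved more than 40 mm (distance of platter from where it was at the start of the episode above 0.04 m).
Of fuse0, fuse1, fuse2, fuse3 only 2 to 4 are there at a start; the rules pass over those that are not, and their reading is None.
At some moment in a run one of probe may be knocked a few centimetres aside while the robot is not near it.
Once in a run the grip may slacken for a moment while it holds something.
It also fails if it takes over 210 s, if anything falls off the work surface, if the arm or the gripper's body presses on something with over 40 N, if the wrist force passes 120 N, or if a joint passes its speed limit or range.

## Working session

There is one attempt and no reset: what is moved stays moved. The work goes in short steps, Python scripts to look and compute and a tool call to move; the robot and the scene stay as the last step left them, time stands still between calls to the robot, and variables do not carry over. Pictures are saved under pics/ and viewed, about 12 in all and at most 16, crops included, and the job is handed in when it is done.

Besides the shell and the picture viewer there is one more tool, called after "Call:" as name(argument=value, ...), one argument or row to a line, values as JSON. apply_moves: Moves the arm, as the interface text tells. Its arguments: {"type":"object","properties":{"increments":{"type":"array"},"hand":{"type":"number"},"force":{"type":"number"}},"required":["increments"]}

```bash
mkdir -p pics
cat > h.py <<'E'
import numpy as np, cv2
from station import arm, optics, finder
def proj(c,P):
    m=optics.camera_model(c); W=np.array(m['world_to_cam']); p=np.asarray(P,float)@W[:3,:3].T+W[:3,3]
    return np.stack([m['cx']+m['fx']*p[...,0]/-p[...,2], m['cy']-m['fy']*p[...,1]/-p[...,2]],-1)
def ray(c,uv,z):
    m=optics.camera_model(c); W=np.array(m['world_to_cam']); R=W[:3,:3];o=-R.T@W[:3,3]
    d=R.T@np.array([(uv[0]-m['cx'])/m['fx'],-(uv[1]-m['cy'])/m['fy'],-1]); return o+d*(z-o[2])/d[2]
def save(c,n,crop=None,s=1):
    im=optics.grab_frame(c)[:,:,::-1]
    if crop: im=im[crop[1]:crop[3],crop[0]:crop[2]]
    if s!=1: im=cv2.resize(im,None,fx=s,fy=s,interpolation=cv2.INTER_CUBIC)
    cv2.imwrite('pics/'+n,im)
E
python3 - <<'E'
from h import *
np.set_printoptions(precision=4,suppress=True)
for c in('top','side'):
    m=optics.camera_model(c);print(c,{k:v for k,v in m.items() if k!='world_to_cam'})
    W=np.array(m['world_to_cam']);print(-W[:3,:3].T@W[:3,3], W[2,:3])
    save(c,c+'1.png',s=1.5)
Z=dict(board=0,holder0=.056,holder1=.056,holder2=.056,holder3=.056,fuse0=.056,fuse1=.056,fuse2=.056,fuse3=.056,parts_tray=0,tool_tray=0,probe=.02,probe_tip=.02,point_left_top=.075,point_middle_top=.075,point_right_top=.075,spray=0,mug=0,tape=0,platter=0)
for n,z in Z.items():
    for c in ['top','side']:
        for d in finder.landmark_of(c,n)[:1]:
            print(n,c,round(d['conf'],2),np.round(d['point'],1),ray(c,d['point'],z)[:2])
s=arm.get_state();print(s['t'],s['eef_pos'],s['ee_rot'],s['width'],s['force'])
E
```

```text
top {'fx': 418.26992888733145, 'fy': 418.26992888733145, 'cx': 257.0888455430108, 'cy': 191.798579644205}
[ 0.5176 -0.0065  1.3038] [-0.0485  0.0109  0.9988]
side {'fx': 384.6793134180539, 'fy': 384.6793134180539, 'cx': 259.34502203523283, 'cy': 190.20502913026542}
[ 0.4156 -0.8968  0.8312] [-0.1129 -0.7537  0.6475]
board top 0.66 [246.4 211. ] [0.522  0.0142]
board side 0.98 [255.2 203. ] [0.5384 0.0097]
holder0 top 0.97 [211.  203.3] [0.5475 0.1182]
holder0 side 0.98 [255.9 164.6] [0.5579 0.1394]
holder1 top 0.97 [211.  203.3] [0.5475 0.1182]
holder1 side 0.98 [255.9 164.6] [0.5579 0.1394]
holder2 top 0.97 [211.  203.3] [0.5475 0.1182]
holder2 side 0.98 [255.9 164.6] [0.5579 0.1394]
holder3 top 0.97 [211.  203.3] [0.5475 0.1182]
holder3 side 0.98 [255.9 164.6] [0.5579 0.1394]
fuse0 top 0.87 [211.3 204.4] [0.5442 0.1173]
fuse0 side 0.56 [258.1 181.3] [0.553  0.0498]
fuse1 top 0.87 [211.3 204.4] [0.5442 0.1173]
fuse1 side 0.56 [258.1 181.3] [0.553  0.0498]
fuse2 top 0.87 [211.3 204.4] [0.5442 0.1173]
fuse2 side 0.56 [258.1 181.3] [0.553  0.0498]
fuse3 top 0.87 [211.3 204.4] [0.5442 0
[... 550 characters left out ...]
37]
point_middle_top top 0.69 [209.3 202.8] [0.5487 0.1212]
point_middle_top side 0.44 [223.9 190.1] [ 0.4409 -0.0022]
point_right_top top 0.49 [283.  234.9] [ 0.449  -0.0923]
point_right_top side 0.51 [255.2 167.4] [0.5501 0.0991]
spray top 0.79 [301.4 135.7] [ 0.7538 -0.1647]
spray side 0.77 [337.7 233.3] [ 0.7628 -0.1537]
mug top 0.65 [220.6 130.7] [0.776  0.0887]
mug side 0.93 [320.2 181.3] [0.7747 0.0908]
tape top 0.87 [169.6 145.6] [0.733  0.2493]
tape side 0.84 [298.5 152.6] [0.7379 0.2691]
platter top 0.66 [336.7 137.5] [ 0.7453 -0.2757]
platter side 0.72 [346.3 256.9] [ 0.7602 -0.2437]
2.1 [0.2421 0.63   0.2376] [-3.1416 -0.     -1.9376] 0.08780940313996684 [-0.0708 -0.098   0.3496]
```

View pics/top1.png

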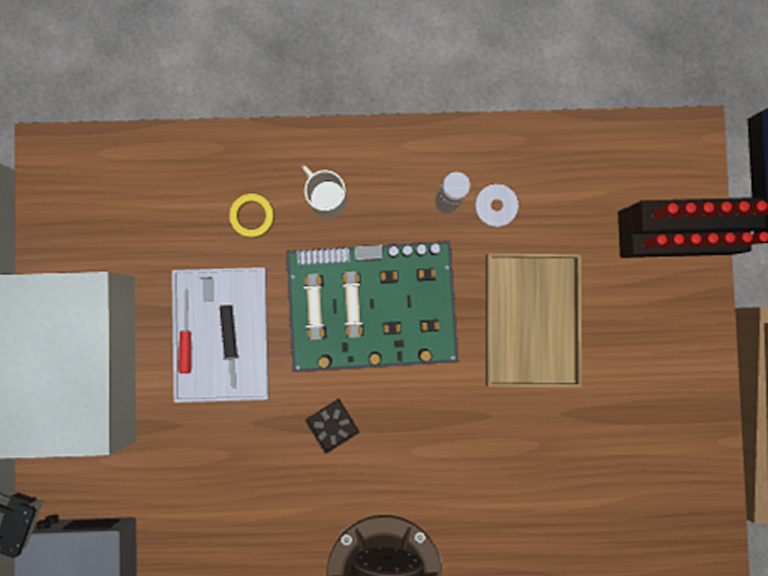

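View pics/side1.png

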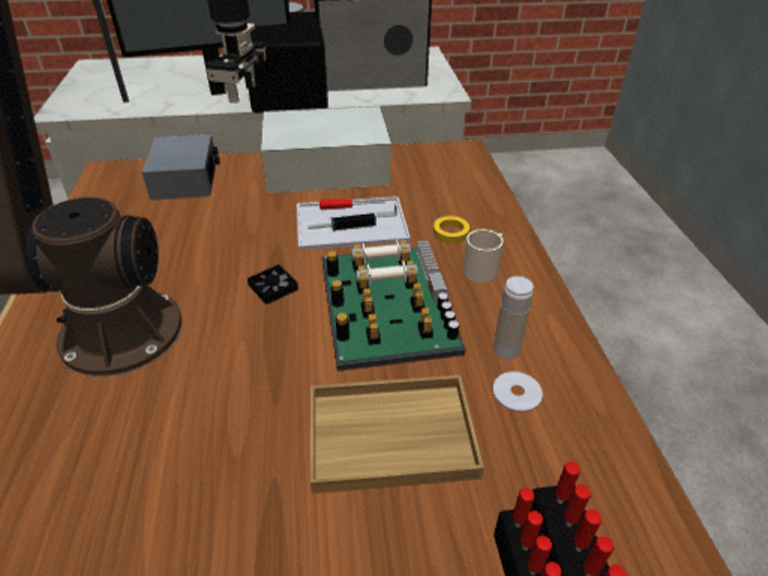

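Run:
```python
from h import *
np.set_printoptions(precision=4,suppress=True)
optics.grab_frame('top');optics.grab_frame('side')
for n,z in dict(holder0=.056,fuse0=.056,point_left_top=.075,point_middle_top=.075,point_right_top=.075).items():
    for c in ['top','side']:
        for d in finder.landmark_of(c,n):
            print(n,c,round(d['conf'],2),np.round(d['point'],1),ray(c,d['point'],z)[:2])
```

```text
holder0 top 0.89 [282.4 196.1] [ 0.5634 -0.0953]
holder0 top 0.87 [263.3 202. ] [ 0.5473 -0.0378]
holder0 top 0.84 [208.9 201.7] [0.5525 0.1243]
holder0 top 0.79 [232.6 203.9] [0.544  0.0539]
holder0 side 0.9 [260.  198.9] [ 0.547  -0.0349]
holder0 side 0.81 [267.  215.4] [ 0.557  -0.1085]
holder0 side 0.66 [259.  182.2] [0.5552 0.0449]
holder0 side 0.6 [252.9 167.3] [0.5459 0.1257]
holder0 side 0.26 [224.6 189. ] [0.4441 0.0253]
fuse0 top 0.69 [207.5 203.3] [0.5478 0.1286]
fuse0 top 0.69 [234.6 203.7] [0.5445 0.0479]
fuse0 top 0.3 [253.  239.8] [ 0.4358 -0.0041]
fuse0 side 0.77 [259.8 179.6] [0.5596 0.0577]
fuse0 side 0.74 [252.7 171.6] [0.5423 0.1024]
fuse0 side 0.21 [302.4 152.4] [0.7301 0.1901]
point_left_top side 0.48 [234.6 148.8] [0.4933 0.2145]
point_left_top side 0.45 [230.5 215.5] [ 0.4515 -0.1149]
point_middle_top top 0.46 [252.4 237.6] [ 0.4435 -0.0025]
point_middle_top side 0.51 [223.9 189.1] [0.4412 0.0025]
point_right_top top 0.64 [351.8 215.5] [ 0.5002 -0.2963]
point_right_top top 0.26 [213.1 238.8] [0.4432 0.1124]
```

Top view: fuses in holders 1 and 2 from the left (at (314,306) and (352,304) in the 1.5x picture), test points at (324,361), (375,359) and (426,355), probe at (230,340) with its needle towards the robot, and the parts tray to the right at (533,320). The side view agrees. Next I fit the board pose by colour and start moving.

Run:
```python
from h import *
from scipy.optimize import least_squares
np.set_printoptions(precision=4,suppress=True)
im=cv2.imread('pics/top1.png');hsv=cv2.cvtColor(im,cv2.COLOR_BGR2HSV)
# brass caps near guesses
for g in[(324,361),(375,359),(426,355)]:
    x,y=g;p=hsv[y-12:y+13,x-12:x+13];m=(p[...,0]>12)&(p[...,0]<28)&(p[...,1]>110)&(p[...,2]>110)
    ys,xs=np.nonzero(m);u=((xs.mean()+x-12)/1.5,(ys.mean()+y-12)/1.5);print('cap',len(xs),u,ray('top',u,.075)[:2])
for g in[(314,306),(352,304)]:
    x,y=g;p=hsv[y-28:y+29,x-16:x+17];m=(p[...,1]<60)&(p[...,2]>150)
    n,l,s,c=cv2.connectedComponentsWithStats(m.astype(np.uint8));k=1+np.argmax(s[1:,4])
    mm=cv2.minAreaRect(np.argwhere(l==k)[:,::-1].astype(np.float32))
    u=((mm[0][0]+x-16)/1.5,(mm[0][1]+y-28)/1.5);print('fuse',mm[1:],u,ray('top',u,.065)[:2])
m=((hsv[...,0]>45)&(hsv[...,0]<90)&(hsv[...,1]>60)).astype(np.uint8)
m=cv2.morphologyEx(m,cv2.MORPH_CLOSE,np.ones((25,25)));n,l,s,c=cv2.connectedComponentsWithStats(m);k=1+np.argmax(s[1:,4])
r=cv2.minAreaRect(np.argwhere(l==k)[:,::-1].astype(np.float32));B=cv2.boxPoints(r)/1.5
W=np.array([ray('top',b,.02)[:2] for b in B]);print(W,W.mean(0))
for i in range(4):
    d=W[(i+1)%4]-W[i];print(np.linalg.norm(d),np.degrees(np.arctan2(d[1],d[0])))
for n,g in dict(parts=(533,320),tool=(220,335)).items():
    print(n,ray('top',np.array(g)/1.5,.02)[:2])
```

```text
cap 129 (np.float64(216.2377260981912), np.float64(243.75710594315248)) [0.4285 0.1035]
cap 168 (np.float64(250.14285714285714), np.float64(242.8531746031746)) [0.4284 0.0045]
cap 161 (np.float64(284.2028985507246), np.float64(240.29813664596273)) [ 0.4331 -0.0954]
fuse ((48.93756103515625, 16.952388763427734), 85.71085357666016) (208.80774688720703, 206.54775365193686) [0.5379 0.1239]
fuse ((56.3956298828125, 17.029062271118164), 86.98721313476562) (234.98066202799478, 202.63259633382162) [0.5474 0.0463]
[[ 0.6565  0.178 ]
 [ 0.6686 -0.1514]
 [ 0.4311 -0.1586]
 [ 0.4198  0.1678]] [0.544 0.009]
0.32955339206854123 -87.88569537632951
0.23766862626086002 -178.25371633462896
0.3266387506453811 91.98080539575047
0.23690672720039266 2.450223641492367
parts [ 0.5058 -0.3204]
tool [0.4925 0.3193]
```

Call:
apply_moves(
  increments=[0.04,-0.03,0.01,0,0,0.1,0.04,-0.03,0,0,0,0.1,0.04,-0.03,0,0,0,0.1,0.03,-0.03,0,0,0,0.1,0.03,-0.03,0,0,0,0,0.03,-0.03,0,0,0,0,0.03,-0.03,0,0,0,0,0.03,-0.03,0,0,0,0,0.03,-0.03,0,0,0,0,0,-0.04,0,0,0,0,0,-0.04,0,0,0,0,0,-0.04,0,0,0,0,0,-0.04,0,0,0,0,0,-0.04,0,0,0,0],
  hand=0.4,
  force=60,
)

```text
t: 3.87
eef_pos: [0.5237, 0.1693, 0.2433]
ee_rot: [-3.14, -0.001, -1.508]
force: [1.3, -0.5, -0.1]
width: 0.0524
```

```bash
cat >> h.py <<'E'
O=np.array([.5238,.0074]);YAW=.037
def bw(x,y,z,O=O,Y=YAW):
    c,s=np.cos(Y),np.sin(Y); return np.array([O[0]+c*x-s*y,O[1]+s*x+c*y,z])
E
python3 - <<'E'
from h import *
for c,x0,y0,w,h,s in(('top',180,150,140,110,2.8),('side',205,140,110,100,3.5)):
    im=cv2.resize(cv2.imread(f'pics/{c}1.png'),(512,384),interpolation=cv2.INTER_AREA)
    z=2*s if c=='x' else 4
    im=cv2.resize(im[y0:y0+h,x0:x0+w],None,fx=z,fy=z,interpolation=cv2.INTER_CUBIC)
    def dr(P,col):
        q=(proj(c,P)-[x0,y0]+.5)*z; cv2.circle(im,tuple(int(v) for v in q),2,col,-1)
    for y in(.1,0,-.1): 
        for a in np.arange(0,6.28,.5): dr(bw(-.085+.01*np.cos(a),y+.01*np.sin(a),.075),(255,0,255))
    for y in(.114,.038,-.038,-.114):
        for x in(-.065,-.027,0,.027,.065): dr(bw(.025+x,y,.069),(0,0,255))
    for x in(-.125,.125):
        for y in(-.17,.17): dr(bw(x,y,.02),(0,255,255))
    cv2.imwrite(f'pics/ov_{c}.png',im)
a=cv2.imread('pics/ov_top.png');b=cv2.imread('pics/ov_side.png');print(a.shape,b.shape)
E
```

```text
(440, 560, 3) (400, 440, 3)
```

View pics/ov_top.png

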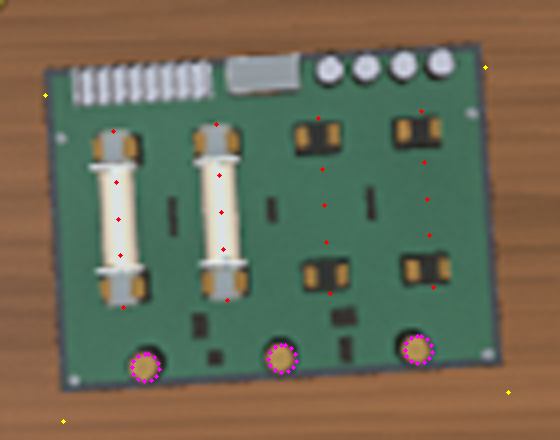

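View pics/ov_side.png

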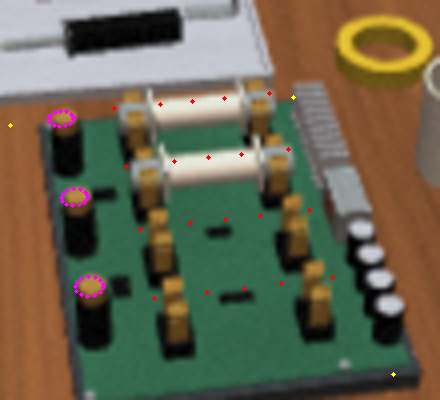

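The overlay matches the caps and fuses in both views, so the estimate is good enough. The fuse0 centre is at about (0.545, 0.122).

Call:
apply_moves(
  increments=[0.011,-0.024,0,0,0,-0.026,0.01,-0.023,0,0,0,0,0,0,-0.03,0,0,0,0,0,-0.03,0,0,0,0,0,-0.03,0,0,0,0,0,0,0,0,0],
)

```text
t: 4.37
eef_pos: [0.5457, 0.1108, 0.1559]
ee_rot: [-3.131, 0.003, -1.544]
force: [-1.0, -0.8, -0.8]
width: 0.0527
```

Run:
```python
from h import *
save('side','s2.png',(195,80,325,200),4);s=arm.get_state();print(s['eef_pos'],s['ee_rot'],s['width'],s['force'])
```

```text
[0.54725676 0.11136856 0.15894634] [-3.12737829  0.00356713 -1.54269853] 0.052572538488986395 [ 0.09494776 -0.45138807  0.69913725]
```

View pics/s2.png

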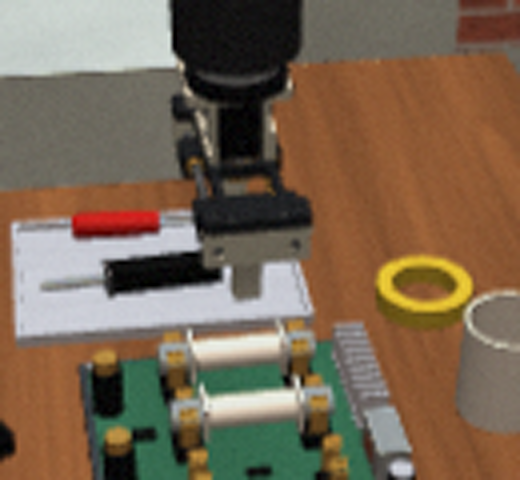

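The view shows the gripper upright above fuse0, with the fuses intact at about (235,350) and (250,405) in the crop. The fast rows overshot by about 11 mm in y, so I correct that and go down more slowly.

Call:
apply_moves(
  increments=[-0.002,0.011,0,-0.003,0.014,0.008,0,0,-0.015,0,0,0,0,0,-0.015,0,0,0,0,0,-0.01,0,0,0,0,0,0,0,0,0,0,0,0,0,0,0],
)

```text
t: 4.92
eef_pos: [0.5511, 0.1288, 0.1288]
ee_rot: [-3.131, 0.005, -1.528]
force: [-0.3, 0.5, -0.3]
width: 0.0526
```

Call:
apply_moves(
  increments=[-0.006,-0.006,0,0,0.01,-0.004,0,0,0,0,0,0,0,0,-0.012,0,0,0,0,0,-0.012,0,0,0,0,0,0,0,0,0,0,0,0,0,0,0],
)

```text
t: 5.42
eef_pos: [0.5467, 0.1236, 0.1086]
ee_rot: [-3.135, 0.008, -1.532]
force: [1.1, -0.7, 0.4]
width: 0.0525
```

Call:
apply_moves(
  increments=[-0.002,-0.001,-0.012,-0.006,0.005,0,0,0,-0.012,0,0,0,0,0,-0.012,0,0,0,0,0,-0.008,0,0,0,0,0,0,0,0,0,0,0,0,0,0,0],
)

```text
t: 5.92
eef_pos: [0.5449, 0.1223, 0.0627]
ee_rot: [-3.14, 0.002, -1.532]
force: [0.6, 0.8, -0.0]
width: 0.0525
```

Call:
apply_moves(
  increments=[0,0,-0.01,0,0,0,0,0,-0.004,0,0,0,0,0,0,0,0,0],
)

```text
t: 6.17
eef_pos: [0.5456, 0.1227, 0.0484]
ee_rot: [-3.138, 0.002, -1.532]
force: [-0.4, 0.2, -0.2]
width: 0.0527
```

Call:
apply_moves(
  increments=[0,0,0,0,0,0,0,0,0,0,0,0,0,0,0,0,0,0,0,0,0,0,0,0,0,0,0,0,0,0,0,0,0,0,0,0,0,0,0,0,0,0,0,0,0,0,0,0,0,0,0,0,0,0],
  hand=1,
  force=60,
)

```text
t: 6.92
eef_pos: [0.5461, 0.1235, 0.0491]
ee_rot: [-3.137, 0.004, -1.532]
force: [0.4, 0.5, -1.5]
width: 0.0247
```

Call:
apply_moves(
  increments=[0,0,0.006,0,0,0,0,0,0.006,0,0,0,0,0,0.006,0,0,0,0,0,0.006,0,0,0,0,0,0.006,0,0,0,0,0,0.006,0,0,0],
)

```text
t: 7.42
eef_pos: [0.5447, 0.1229, 0.0869]
ee_rot: [-3.14, 0.002, -1.532]
force: [-0.2, -0.5, -1.8]
width: 0.0249
```

Call:
apply_moves(
  increments=[0,0,0.02,0,0,0,0,0,0.03,0,0,0,0,-0.015,0.025,0,0,0,0,-0.025,0.015,0,0,0,0,-0.035,0,0,0,0,-0.004,-0.035,0,0,0,0,-0.004,-0.035,0,0,0,0,-0.004,-0.035,0,0,0,0,-0.004,-0.035,0,0,0,0,-0.004,-0.035,0,0,0,0,-0.004,-0.035,0,0,0,0,-0.004,-0.035,0,0,0,0,-0.004,-0.035,0,0,0,0,-0.004,-0.03,0,0,0,0,0,-0.02,0,0,0,0,0,0,0,0,0,0,0,0,0,0,0,0],
)

```text
t: 8.83
eef_pos: [0.5051, -0.3039, 0.2036]
ee_rot: [-3.116, -0.002, -1.528]
force: [-0.2, -0.3, -1.7]
width: 0.0249
```

Call:
apply_moves(
  increments=[0.002,-0.025,-0.02,0,0.012,-0.02,0,-0.02,-0.025,0,0.012,0,0,0,-0.025,0,0,0,0,0,-0.025,0,0,0,0,0,-0.02,0,0,0,0,0,0,0,0,0,0,0,0,0,0,0],
)

```text
t: 9.42
eef_pos: [0.5092, -0.3491, 0.0921]
ee_rot: [-3.132, -0.006, -1.546]
force: [0.0, -0.2, -0.4]
width: 0.0247
```

Run:
```python
from h import *
save('side','s3.png',(180,170,340,340),3.2)
np.set_printoptions(precision=4,suppress=True)
for d in finder.landmark_of('side','parts_tray')[:2]: print(d['conf'],ray('side',d['point'],0))
s=arm.get_state();print(s['eef_pos'],s['ee_rot'],s['width'],s['force'])
```

```text
0.82 [ 0.5028 -0.3135  0.    ]
[ 0.5096 -0.3491  0.0929] [-3.1305 -0.0065 -1.5455] 0.024376012547578933 [ 0.3277 -0.3692 -1.343 ]
```

View pics/s3.png

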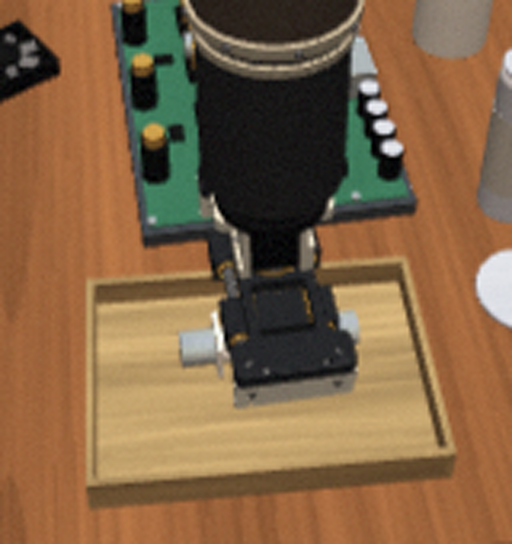

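The fuse is held level over the tray at about (270,340) in the crop. I lower it and let go.

Call:
apply_moves(
  increments=[-0.002,-0.008,-0.012,0,0.01,0.005,0,0,-0.015,0,0,0,0,0,-0.015,0,0,0,0,0,-0.012,0,0,0,0,0,-0.005,0,0,0,0,0,0,0,0,0,0,0,0,0,0,0],
)

```text
t: 10.1
eef_pos: [0.5137, -0.3603, 0.0402]
ee_rot: [-3.128, -0.013, -1.535]
force: [0.1, -0.3, -1.8]
width: 0.0245
```

Call:
apply_moves(
  increments=[-0.004,0,-0.01,0.01,0.012,0,0,0,-0.008,0,0,0,0,0,-0.003,0,0,0,0,0,0,0,0,0],
)

```text
t: 10.43
eef_pos: [0.5109, -0.3612, 0.0199]
ee_rot: [-3.137, -0.003, -1.534]
force: [-0.5, -0.2, -1.1]
width: 0.0248
```

Call:
apply_moves(
  increments=[0,0,0,0,0,0,0,0,0,0,0,0,0,0,0,0,0,0,0,0,0,0,0,0,0,0,0.01,0,0,0,0,0,0.02,0,0,0,0,0,0.03,0,0,0,0,0,0.03,0,0,0,0,0,0.03,0,0,0,0,0,0.03,0,0,0],
  hand=0.54,
)

```text
t: 11.27
eef_pos: [0.5065, -0.3595, 0.1732]
ee_rot: [3.136, 0.001, -1.534]
force: [1.0, -0.9, -0.2]
width: 0.0399
```

Call:
apply_moves(
  increments=[0,0.015,0.01,0,0,0,0.003,0.025,0,0,0,0,0.004,0.035,0,0,0,0,0.004,0.035,0,0,0,0,0.004,0.035,0,0,0,0,0.004,0.035,0,0,0,0,0.004,0.035,0,0,0,0,0.004,0.035,0,0,0,0,0.004,0.035,0,0,0,0,0.004,0.03,0,0,0,0,0,0.025,0,0,0,0,0,0.015,0,0,0,0,0,0,0,0,0,0,0,0,0,0,0,0],
  hand=0.4,
)

```text
t: 12.43
eef_pos: [0.5434, 0.0116, 0.2088]
ee_rot: [-3.114, -0.005, -1.534]
force: [-0.8, 0.1, -0.5]
width: 0.0529
```

Call:
apply_moves(
  increments=[0.003,0.018,0,0.005,0.025,0,0,0.012,-0.01,0,0,0,0,0,-0.02,0,0,0,0,0,-0.025,0,0,0,0,0,-0.02,0,0,0,0,0,-0.01,0,0,0,0,0,0,0,0,0,0,0,0,0,0,0],
)

```text
t: 13.1
eef_pos: [0.545, 0.0391, 0.1214]
ee_rot: [-3.133, 0.002, -1.539]
force: [-1.1, 0.0, -0.6]
width: 0.0531
```

Call:
apply_moves(
  increments=[0.002,0.007,0,0,0.009,0.003,0,0,-0.01,0,0,0,0,0,-0.012,0,0,0,0,0,-0.01,0,0,0,0,0,0,0,0,0,0,0,0,0,0,0],
)

```text
t: 13.6
eef_pos: [0.5495, 0.047, 0.0902]
ee_rot: [-3.137, 0.004, -1.536]
force: [-0.6, -0.1, 0.1]
width: 0.0524
```

Run:
```python
from h import *
save('side','s4.png',(200,100,330,300),3)
np.set_printoptions(precision=4,suppress=True)
for n,z in (('fuse0',.056),('fuse0',.023)):
  for d in finder.landmark_of('side',n)[:3]: print(d['conf'],ray('side',d['point'],z))
s=arm.get_state();print(s['eef_pos'],s['ee_rot'],s['width'],s['force'])
```

```text
0.8 [ 0.5089 -0.3777  0.056 ]
0.48 [0.555  0.0526 0.056 ]
0.8 [ 0.5128 -0.3556  0.023 ]
0.48 [0.5609 0.093  0.023 ]
[0.5496 0.0471 0.0907] [-3.1361  0.0045 -1.5363] 0.05255501663866582 [ 0.7516 -0.0895 -0.4316]
```

View pics/s4.png

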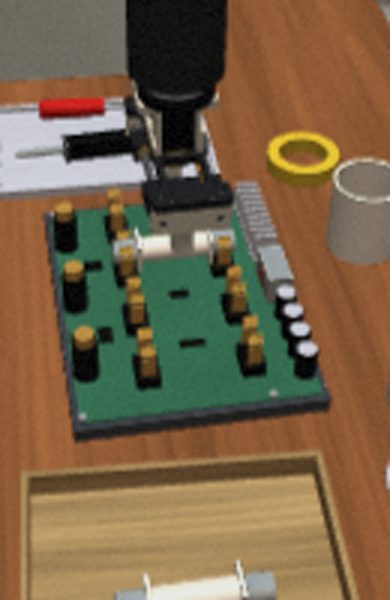

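Fuse0 lies in the tray at about (195,590) in the crop, and the gripper is over fuse1 at about (180,245). I go down to it.

Call:
apply_moves(
  increments=[-0.002,-0.001,-0.012,0,0.004,0,0,0,-0.012,0,0,0,0,0,-0.01,0,0,0,0,0,-0.004,0,0,0,0,0,0,0,0,0],
)

```text
t: 14.17
eef_pos: [0.5486, 0.0464, 0.052]
ee_rot: [-3.136, 0.006, -1.536]
force: [-0.0, -0.0, -0.1]
width: 0.0524
```

Call:
apply_moves(
  increments=[0,0,-0.004,0,0,0,0,0,0,0,0,0],
)

```text
t: 14.33
eef_pos: [0.5484, 0.0463, 0.0474]
ee_rot: [-3.137, 0.006, -1.536]
force: [-0.3, -0.5, 0.1]
width: 0.0525
```

Call:
apply_moves(
  increments=[0,0,0,0,0,0,0,0,0,0,0,0,0,0,0,0,0,0,0,0,0,0,0,0,0,0,0,0,0,0,0,0,0,0,0,0,0,0,0,0,0,0,0,0,0,0,0,0],
  hand=1,
)

```text
t: 15.0
eef_pos: [0.5494, 0.0477, 0.0487]
ee_rot: [-3.134, 0.008, -1.536]
force: [-0.4, 0.6, -1.3]
width: 0.0251
```

Call:
apply_moves(
  increments=[0,0,0.006,0,0,0,0,0,0.006,0,0,0,0,0,0.006,0,0,0,0,0,0.006,0,0,0,0,0,0.006,0,0,0,0,0,0.006,0,0,0],
)

```text
t: 15.5
eef_pos: [0.5477, 0.0469, 0.0865]
ee_rot: [-3.138, 0.007, -1.537]
force: [-0.4, 0.0, -1.6]
width: 0.0247
```

Call:
apply_moves(
  increments=[0,0,0.02,0,0,0,0,0,0.03,0,0,0,0,-0.015,0.025,0,0,0,-0.004,-0.025,0.015,0,0,0,-0.005,-0.035,0,0,0,0,-0.005,-0.035,0,0,0,0,-0.005,-0.035,0,0,0,0,-0.005,-0.035,0,0,0,0,-0.005,-0.035,0,0,0,0,-0.005,-0.035,0,0,0,0,-0.005,-0.025,0,0,0,0,0,-0.018,0,0,0,0,0,0,0,0,0,0,0,0,0,0,0,0],
)

```text
t: 16.67
eef_pos: [0.5075, -0.2616, 0.2]
ee_rot: [-3.115, 0.002, -1.532]
force: [0.4, 0.2, -1.6]
width: 0.0245
```

Call:
apply_moves(
  increments=[0,-0.016,-0.02,0,0.025,0,0,0,-0.025,0,0,0,0,0,-0.03,0,0,0,0,0,-0.03,0,0,0,0,0,-0.02,0,0,0,0,0,-0.01,0,0,0,0,0,0,0,0,0,0,0,0,0,0,0],
)

```text
t: 17.33
eef_pos: [0.5103, -0.2753, 0.0676]
ee_rot: [-3.131, -0.001, -1.528]
force: [-0.0, 0.1, 0.2]
width: 0.0246
```

Call:
apply_moves(
  increments=[-0.001,-0.003,-0.012,0,0.01,0,0,0,-0.015,0,0,0,0,0,-0.012,0,0,0,0,0,-0.005,0,0,0,0,0,0,0,0,0],
)

```text
t: 17.75
eef_pos: [0.5138, -0.2783, 0.0264]
ee_rot: [-3.133, -0.004, -1.525]
force: [-0.3, -0.3, -0.7]
width: 0.0249
```

Call:
apply_moves(
  increments=[-0.002,0,-0.007,0,0.006,0,0,0,0,0,0,0],
)

```text
t: 17.92
eef_pos: [0.5125, -0.2784, 0.02]
ee_rot: [-3.138, -0.004, -1.524]
force: [-0.3, -0.5, -1.6]
width: 0.0248
```

Call:
apply_moves(
  increments=[0,0,0,0,0,0,0,0,0,0,0,0,0,0,0,0,0,0,0,0,0,0,0,0,0,0,0.01,0,0,0,0,0,0.02,0,0,0,0,0,0.03,0,0,0,0,0,0.03,0,0,0,0,0,0.03,0,0,0,0,0.02,0.03,0,0,0,0,0.03,0,0,0,0,0,0.035,0,0,0,0,0,0.035,0,0,0,0,0,0.035,0,0,0,0,0,0.035,0,0,0,0,0,0.03,0,0,0,0],
  hand=0.54,
)

```text
t: 19.25
eef_pos: [0.5126, -0.0564, 0.1926]
ee_rot: [-3.122, -0.006, -1.533]
force: [0.6, -0.7, -0.4]
width: 0.0401
```

Run:
```python
from h import *
np.set_printoptions(precision=4,suppress=True)
save('top','t5.png',s=1.5);optics.grab_frame('side')
for n,z in (('fuse0',.023),('probe',.02),('probe_tip',.02)):
  for c in('top','side'):
    for d in finder.landmark_of(c,n)[:3]: print(n,c,d['conf'],np.round(d['point'],1),ray(c,d['point'],z)[:2])
s=arm.get_state();print(s['eef_pos'],s['ee_rot'],s['width'],s['q'])
```

```text
fuse0 top 0.91 [340.3 211.2] [ 0.5136 -0.2738]
fuse0 top 0.57 [366.9 212.3] [ 0.508  -0.3553]
fuse0 side 0.74 [263.3 298.3] [ 0.5092 -0.3603]
probe top 0.64 [150.1 221.4] [0.4981 0.3087]
probe side 0.45 [231.1 148.1] [0.4864 0.3015]
probe_tip top 0.44 [334.5 137.9] [ 0.7407 -0.2647]
probe_tip side 0.73 [256.6 168.5] [0.5639 0.1646]
probe_tip side 0.62 [225.6 213.2] [ 0.4402 -0.0461]
probe_tip side 0.57 [204.4 147.4] [0.3878 0.3187]
[ 0.5127 -0.0592  0.1912] [-3.1245 -0.0067 -1.5342] 0.04023080098631682 [ 0.2739  0.1233 -0.4201  0.0124 -1.0125  1.327 ]
```

View pics/t5.png

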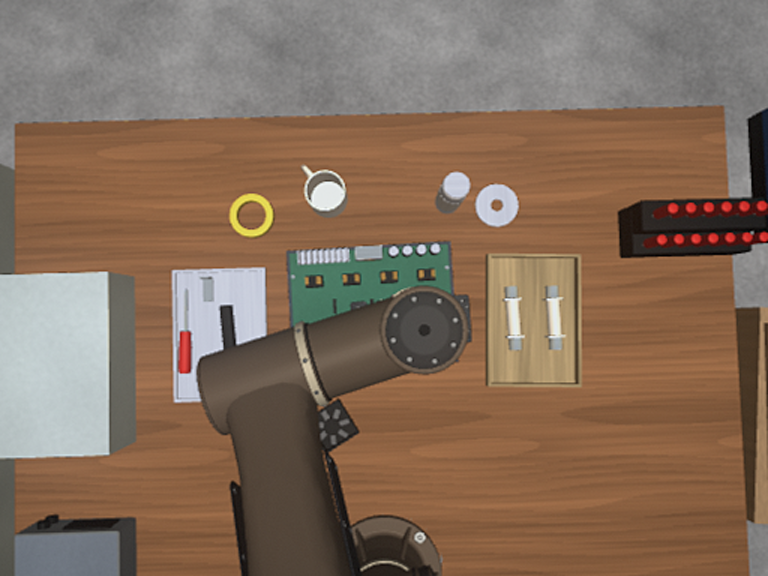

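Both fuses lie in the tray at (513,317) and (554,317), and everything else is where it was. Next I measure the probe from the first picture, check it against a fresh side view, and move towards it.

```bash
cat > pr.py <<'E'
from h import *
np.set_printoptions(precision=4,suppress=True)
def handle(im,c,box,z):
    p=im[box[1]:box[3],box[0]:box[2]];m=(p.max(2)<70).astype(np.uint8)
    n,l,s,_=cv2.connectedComponentsWithStats(m);k=1+np.argmax(s[1:,4])
    r=cv2.minAreaRect(np.argwhere(l==k)[:,::-1].astype(np.float32));b=cv2.boxPoints(r)+[box[0],box[1]]
    e=[np.linalg.norm(b[1]-b[0]),np.linalg.norm(b[2]-b[1])]
    A,B=((b[0]+b[1])/2,(b[2]+b[3])/2) if e[1]>e[0] else ((b[1]+b[2])/2,(b[3]+b[0])/2)
    A,B=ray(c,A,z),ray(c,B,z);d=A-B
    if d[0]<0:d=-d
    print(c,s[k,4],'centre',(A+B)[:2]/2,'len',np.linalg.norm(d),'yaw(handle end)',np.arctan2(d[1],d[0]))
E
python3 - <<'E'
from pr import *
im=lambda n:cv2.resize(cv2.imread(n),(512,384),interpolation=cv2.INTER_AREA)
handle(im('pics/top1.png'),'top',(140,190,170,245),.034)
handle(im('pics/side1.png'),'side',(212,135,258,158),.024)
handle(optics.grab_frame('side')[:,:,::-1],'side',(212,135,258,158),.024)
E
```

```text
top 261 centre [0.5009 0.3003] len 0.10215798661801236 yaw(handle end) 0.08488470482066944
side 222 centre [0.5013 0.2982] len 0.10700313099008227 yaw(handle end) 0.08608169519211108
side 532 centre [0.5166 0.3058] len 0.13469751084884374 yaw(handle end) -0.12552723873091742
```

Call:
apply_moves(
  increments=[0,0.015,0,0,0,0,0,0.025,0,0,0,0,0,0.035,0,0,0,0,0,0.035,0,0,0,0,0,0.035,0,0,0,0,0,0.035,0,0,0,0,0,0.035,0,0,0,0,0,0.035,0,0,0,0,0,0.03,0,0,0,0,0,0.02,0,0,0,0,0,0,0,0,0,0,0,0,0,0,0,0],
  hand=0.3,
)

```text
t: 20.7
eef_pos: [0.5133, 0.2433, 0.1893]
ee_rot: [-3.128, -0.01, -1.557]
force: [0.6, -0.4, -0.9]
width: 0.0612
```

Call:
apply_moves(
  increments=[-0.008,0.03,0,0.005,0.01,0.07,0,0.02,-0.01,0,0,0,0,0,-0.02,0,0,0,0,0,-0.02,0,0,0,0,0,-0.02,0,0,0,0,0,0,0,0,0,0,0,0,0,0,0],
)

```text
t: 21.28
eef_pos: [0.508, 0.29, 0.1149]
ee_rot: [-3.138, -0.006, -1.499]
force: [0.9, 0.5, 0.2]
width: 0.0617
```

Run:
```python
from pr import *
save('side','s6.png',(185,80,285,180),5)
handle(optics.grab_frame('side')[:,:,::-1],'side',(212,143,258,158),.024)
s=arm.get_state();print(s['eef_pos'],s['ee_rot'],s['width'],s['force'])
```

```text
side 224 centre [0.5013 0.2971] len 0.10667235978556436 yaw(handle end) 0.07058226731581838
[0.508  0.2902 0.1156] [-3.1372 -0.0047 -1.4987] 0.06139776338869088 [-0.769  -0.2474  0.7312]
```

View pics/s6.png

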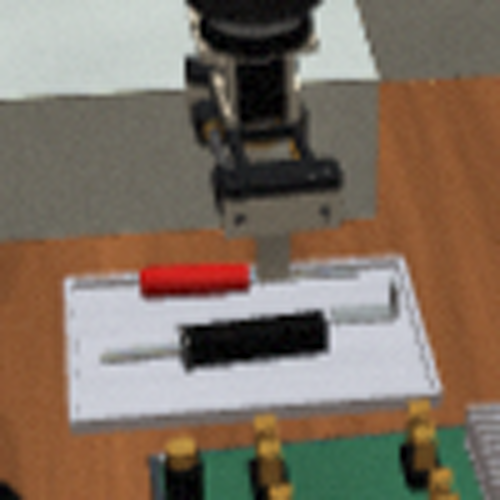

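The probe is unmoved (handle at about (255,340) in the crop, needle to the left). I go down onto it.

Call:
apply_moves(
  increments=[-0.007,0.008,-0.01,0,0,0.013,0,0,-0.015,0,0,0,0,0,-0.018,0,0,0,0,0,-0.015,0,0,0,0,0,-0.01,0,0,0,0,0,0,0,0,0,0,0,0,0,0,0],
)

```text
t: 21.97
eef_pos: [0.5035, 0.3026, 0.0515]
ee_rot: [-3.126, 0.004, -1.485]
force: [-0.4, 0.1, 0.8]
width: 0.0613
```

Call:
apply_moves(
  increments=[-0.002,-0.003,-0.01,-0.004,0.015,0,0,0,-0.01,0,0,0,0,0,-0.006,0,0,0,0,0,0,0,0,0,0,0,0,0,0,0],
)

```text
t: 22.38
eef_pos: [0.5025, 0.3007, 0.0255]
ee_rot: [-3.14, 0.004, -1.485]
force: [-0.7, 0.2, 0.7]
width: 0.0614
```

Call:
apply_moves(
  increments=[-0.001,-0.002,-0.005,0,0,0,0,0,0,0,0,0],
)

```text
t: 22.55
eef_pos: [0.5015, 0.2986, 0.0202]
ee_rot: [-3.14, 0.004, -1.485]
force: [-0.8, -1.0, -1.0]
width: 0.0612
```

Call:
apply_moves(
  increments=[0,0,0,0,0,0,0,0,0,0,0,0,0,0,0,0,0,0,0,0,0,0,0,0,0,0,0,0,0,0,0,0,0,0,0,0,0,0,0,0,0,0,0,0,0,0,0,0,0,0,0,0,0,0,0,0,0,0,0,0],
  hand=1,
  force=50,
)

```text
t: 23.38
eef_pos: [0.5019, 0.2991, 0.0212]
ee_rot: [-3.139, 0.005, -1.485]
force: [-0.6, 0.7, 0.5]
width: 0.0218
```

Call:
apply_moves(
  increments=[0,0,0.01,0,0,0,0,0,0.02,0,0,0,0,0,0.03,0,0,0,0,0,0.03,0,0,0,0,0,0.03,0,0,0,0,0,0.03,0,0,0,0,0,0.02,0,-0.05,0,0,0,0.01,0,-0.08,0,0,0,0,0,-0.08,0,0,0,0,0,-0.08,0,0,0,0,0,-0.07,0,0,0,0,0,0,0,0,0,0,0,0,0],
)

```text
t: 24.47
eef_pos: [0.4998, 0.2966, 0.2192]
ee_rot: [-2.762, -0.019, -1.49]
force: [0.4, 0.8, -0.1]
width: 0.0216
```

Call:
apply_moves(
  increments=[0.003,-0.015,0,0,0,0,0.006,-0.025,0,0,0,0,0.008,-0.032,-0.005,0,0,0,0.008,-0.03,-0.005,0,0,0,0.008,-0.028,-0.005,0,0,0,0.006,-0.02,-0.005,0,0,0,0,-0.01,0,0,0,0,0,0,0,0,0,0,0,0,0,0,0,0,0,0,0,0,0,0],
)

```text
t: 25.3
eef_pos: [0.546, 0.1273, 0.2061]
ee_rot: [-2.761, -0.011, -1.498]
force: [-0.3, -0.5, -0.4]
width: 0.0217
```

```bash
cat > tip.py <<'E'
from h import *
from scipy.spatial.transform import Rotation as Ro
np.set_printoptions(precision=4,suppress=True)
R0=Ro.from_euler('xyz',[-3.139,.005,-1.485]).as_matrix()
tl=R0.T@(np.array([.5010-.116*np.cos(.08),.2985-.116*np.sin(.08),.020])-[.5019,.2991,.0212])
def tip():
    s=arm.get_state();R=Ro.from_euler('xyz',s['ee_rot']).as_matrix();return s['eef_pos']+R@tl,s
PT=dict(left=bw(-.085,.1,.075),middle=bw(-.085,0,.075),right=bw(-.085,-.1,.075))
E
python3 - <<'E'
from tip import *
save('side','s7.png',(190,90,290,210),5)
p,s=tip();print('tip',p,s['eef_pos'],s['ee_rot'],s['width']);print(PT, PT['left']-p)
print('pix of tip',(proj('side',p)-[190,90]+.5)*5,proj('side',p),proj('top',p))
optics.grab_frame('top')
for c in('side','top'):
    for d in finder.landmark_of(c,'probe_tip')[:2]: print(c,d)
E
```

```text
tip [0.4381 0.1195 0.1619] [0.5461 0.1277 0.2062] [-2.761  -0.0108 -1.4976] 0.022116873846608816
{'left': array([0.4352, 0.1042, 0.075 ]), 'middle': array([0.4389, 0.0043, 0.075 ]), 'right': array([ 0.4426, -0.0957,  0.075 ])} [-0.003  -0.0153 -0.0869]
pix of tip [146.9569 272.3423] [218.8914 143.9685] [207.457  242.7843]
side {'point': [217.4, 144.3], 'conf': 0.57}
side {'point': [219.7, 172.9], 'conf': 0.35}
top {'point': [343.6, 211.6], 'conf': 0.66}
top {'point': [259.7, 200.7], 'conf': 0.38}
```

View pics/s7.png

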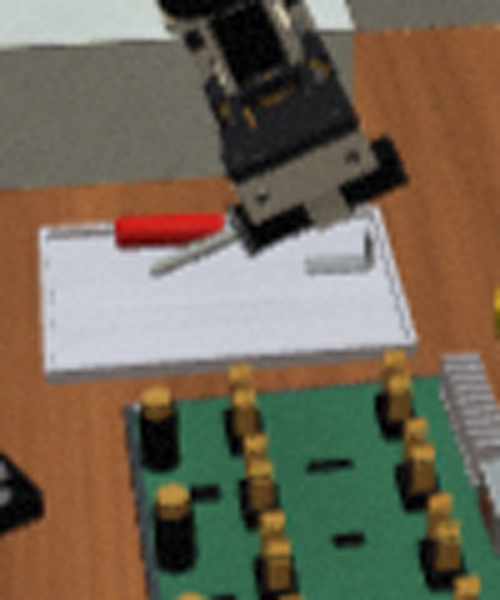

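The probe tip is visible at (152,271) in the crop against a predicted (147,272), so it agrees within about 2 mm. I move over the left point.

Call:
apply_moves(
  increments=[-0.004,-0.012,-0.012,0,0,0,0,0,-0.015,0,0,0,0,0,-0.015,0,0,0,0,0,-0.012,0,0,0,0,0,0,0,0,0,0,0,0,0,0,0],
)

```text
t: 26.0
eef_pos: [0.5415, 0.121, 0.1514]
ee_rot: [-2.759, -0.01, -1.488]
force: [-0.6, -0.5, 0.9]
width: 0.0216
```

Run:
```python
from tip import *
save('side','s8.png',(190,120,290,200),6)
p,s=tip();print('tip',p,s['eef_pos'],s['ee_rot'],s['force']);print(PT['left']-p,(proj('side',p)-[190,120]+.5)*6)
```

```text
tip [0.4338 0.1118 0.1071] [0.5416 0.121  0.1516] [-2.7592 -0.0093 -1.4881] [-0.2377 -1.1017 -0.8508]
[ 0.0014 -0.0076 -0.0321] [175.0292 241.6212]
```

View pics/s8.png

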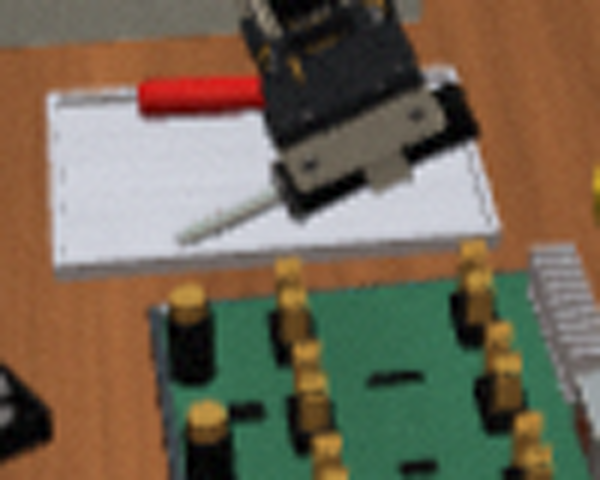

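The tip is at (179,238), just behind and above the left cap at (188,290).

Call:
apply_moves(
  increments=[0,-0.008,-0.006,0,0,0,0,0,-0.01,0,0,0,0,0,-0.008,0,0,0,0,0,0,0,0,0,0,0,0,0,0,0],
)

```text
t: 26.47
eef_pos: [0.5436, 0.1145, 0.1304]
ee_rot: [-2.753, -0.006, -1.485]
force: [0.0, -0.2, -0.3]
width: 0.0222
```

Run:
```python
from tip import *
save('side','s9.png',(190,120,290,200),6)
p,s=tip();print('tip',p,s['eef_pos'],s['ee_rot'],s['force']);print(PT['left']-p,(proj('side',p)-[190,120]+.5)*6)
```

```text
tip [0.4361 0.1052 0.0853] [0.5436 0.1145 0.1304] [-2.7534 -0.006  -1.4852] [ 0.4112 -0.0932 -0.6637]
[-0.0009 -0.001  -0.0103] [182.406  281.4749]
```

View pics/s9.png

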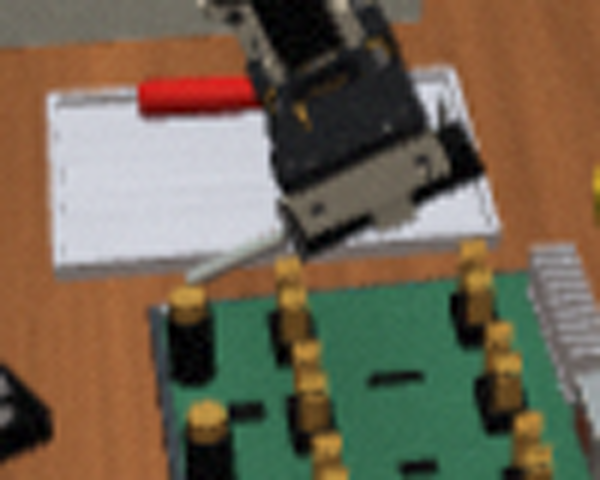

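The tip is right above the left cap. I press down about 15 mm in small steps and hold.

Call:
apply_moves(
  increments=[-0.002,-0.001,-0.005,0,0,0,0,0,-0.005,0,0,0,0,0,-0.004,0,0,0,0,0,-0.002,0,0,0,0,0,0,0,0,0,0,0,0,0,0,0],
)

```text
t: 27.02
eef_pos: [0.5453, 0.1146, 0.12]
ee_rot: [-2.745, -0.003, -1.485]
force: [-0.7, -0.7, 1.3]
width: 0.0216
```

Run:
```python
from tip import *
save('side','s10.png',(190,130,250,175),9)
p,s=tip();print('tip',p,s['eef_pos'],s['ee_rot'],s['force'],s['moment']);print(PT['left']-p)
```

```text
tip [0.4383 0.1055 0.0741] [0.5454 0.1148 0.1201] [-2.7445 -0.0034 -1.4848] [-0.0585 -0.2628  0.7078] [-0.3171  1.3595 -0.034 ]
[-0.0031 -0.0013  0.0009]
```

View pics/s10.png

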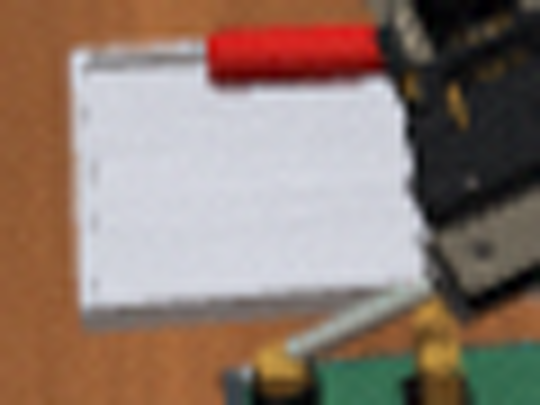

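The tip is on the cap's top at about (288,355). I press a little further, keeping over the centre.

Call:
apply_moves(
  increments=[-0.004,-0.001,-0.004,0,0.008,0,0,0,-0.004,0,0,0,0,0,-0.003,0,0,0,0,0,-0.001,0,0,0,0,0,-0.001,0,0,0],
)

```text
t: 27.48
eef_pos: [0.5448, 0.1152, 0.1128]
ee_rot: [-2.755, -0.001, -1.483]
force: [-2.3, -0.6, 4.6]
width: 0.0215
```

Run:
```python
from tip import *
p,s=tip();print('tip',p,s['eef_pos'],s['ee_rot'],s['force'],s['moment']);print(PT['left']-p)
```

```text
tip [0.4372 0.1059 0.0679] [0.5448 0.1152 0.1128] [-2.7553 -0.001  -1.4835] [-2.3173 -0.56    4.5733] [-0.5123  1.7829 -0.0406]
[-0.002  -0.0017  0.0071]
```

Force is 4.6 N, clear contact with the spring bottomed. I hold briefly, lift and move over the middle point.

Call:
apply_moves(
  increments=[0,0,0,0,0,0,0,0,0,0,0,0,0,0,0.008,0,0,0,0,0,0.015,0,0,0,0,0,0.015,0,0,0,0,-0.012,0,0,0,0,0,-0.02,0,0,0,0,0,-0.02,0,0,0,0,0,-0.02,0,0,0,0,0,-0.015,0,0,0,0,0,0,0,0,0,0,0,0,0,0,0,0],
)

```text
t: 28.48
eef_pos: [0.5412, 0.026, 0.1477]
ee_rot: [-2.764, 0.0, -1.48]
force: [-0.1, 0.0, -0.5]
width: 0.0214
```

Run:
```python
from tip import *
p,s=tip();print('tip',p,s['eef_pos'],s['ee_rot'],s['force'],s['moment'],s['width']);print(PT['middle']-p)
```

```text
tip [0.4333 0.0164 0.1037] [0.5412 0.026  0.1477] [-2.7639  0.0004 -1.4801] [-0.0794  0.0017 -0.4529] [-0.1131  1.2563  0.0362] 0.02142364389223602
[ 0.0056 -0.0121 -0.0287]
```

Call:
apply_moves(
  increments=[0.003,-0.01,-0.006,0,0,0,0,0,-0.008,0,0,0,0,0,0,0,0,0,0,0,0,0,0,0],
)

```text
t: 28.82
eef_pos: [0.5442, 0.0168, 0.1328]
ee_rot: [-2.765, 0.0, -1.48]
force: [1.0, -1.2, -0.1]
width: 0.0217
```

Run:
```python
from tip import *
save('side','s11.png',(190,130,290,205),6)
p,s=tip();print('tip',p,s['eef_pos'],s['ee_rot'],s['force'],s['moment'],s['width']);print(PT['middle']-p,(proj('side',p)-[190,130]+.5)*6)
```

```text
tip [0.4362 0.0071 0.0889] [0.5442 0.0168 0.1328] [-2.7647  0.0004 -1.4797] [-0.6408 -0.2271 -1.6207] [-0.1562  1.3434  0.0019] 0.021739612008336646
[ 0.0027 -0.0028 -0.0139] [194.3945 331.5885]
```

View pics/s11.png

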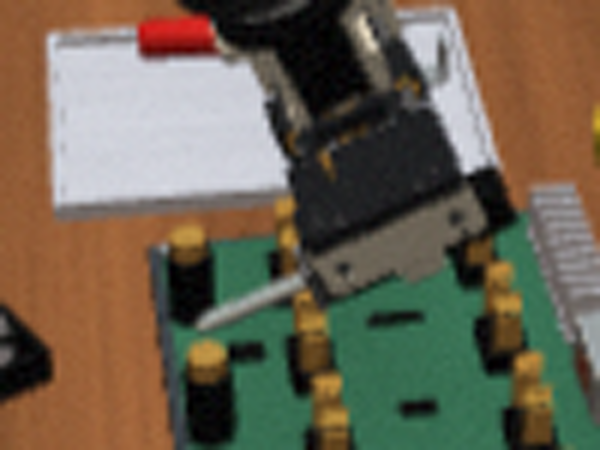

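The probe hasn't slipped: the tip is at (200,325), above the middle cap at (207,350). I press down.

Call:
apply_moves(
  increments=[0,-0.003,-0.005,0,0,0,0,0,-0.005,0,0,0,-0.001,0,-0.004,0,0,0,-0.001,0,-0.004,0,0,0,0,0,-0.003,0,0,0,0,0,-0.001,0,0,0,0,0,-0.001,0,0,0],
)

```text
t: 29.45
eef_pos: [0.5443, 0.0169, 0.1111]
ee_rot: [-2.76, 0.002, -1.474]
force: [0.4, -1.6, 5.3]
width: 0.0216
```

Run:
```python
from tip import *
p,s=tip();print('tip',p,s['eef_pos'],s['ee_rot'],s['force'],s['moment']);print(PT['middle']-p)
```

```text
tip [0.4366 0.0068 0.0667] [0.5443 0.0169 0.1111] [-2.7595  0.002  -1.4745] [ 0.4194 -1.5835  5.262 ] [-0.6095  1.3359 -0.0217]
[ 0.0023 -0.0025  0.0083]
```

Call:
apply_moves(
  increments=[0,0,0,0,0,0,0,0,0,0,0,0,0,0,0.008,0,0,0,0,0,0.015,0,0,0,0,0,0.012,0,0,0,0.003,-0.012,0,0,0,0,0.002,-0.022,0,0,0,0,0.002,-0.022,0,0,0,0,0.002,-0.022,0,0,0,0,0,-0.018,0,0,0,0,0,0,0,0,0,0,0,0,0,0,0,0],
)

```text
t: 30.45
eef_pos: [0.5519, -0.0791, 0.1468]
ee_rot: [-2.76, 0.008, -1.47]
force: [0.2, 0.8, -0.9]
width: 0.0217
```

Run:
```python
from tip import *
p,s=tip();print('tip',p,s['eef_pos'],s['ee_rot'],s['force'],s['moment'],s['width']);print(PT['right']-p)
```

```text
tip [ 0.4442 -0.0896  0.1024] [ 0.5519 -0.0791  0.1468] [-2.7603  0.0079 -1.4697] [ 0.1854  0.8418 -0.9072] [-0.171   1.2606 -0.025 ] 0.021741784731498615
[-0.0017 -0.0061 -0.0274]
```

Call:
apply_moves(
  increments=[-0.003,-0.006,-0.006,0,0,0,0,0,-0.007,0,0,0,0,0,0,0,0,0,0,0,0,0,0,0],
)

```text
t: 30.78
eef_pos: [0.5477, -0.0845, 0.1316]
ee_rot: [-2.762, 0.008, -1.469]
force: [0.3, -1.7, 0.2]
width: 0.0215
```

Run:
```python
from tip import *
save('side','s12.png',(190,145,290,220),6)
p,s=tip();print('tip',p,s['eef_pos'],s['ee_rot'],s['force'],s['moment'],s['width']);print(PT['right']-p,(proj('side',p)-[190,145]+.5)*6)
```

```text
tip [ 0.4398 -0.095   0.0873] [ 0.5476 -0.0845  0.1315] [-2.7619  0.0084 -1.469 ] [-1.0265  0.3271 -1.0206] [-0.1683  1.3688  0.0116] 0.021662591752495866
[ 0.0027 -0.0007 -0.0123] [216.716  380.1911]
```

View pics/s12.png

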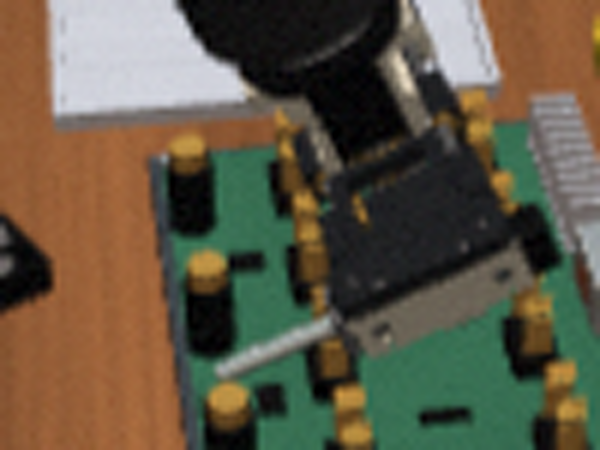

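The tip is at (220,372) above the right cap at (230,390), with the same small offset as before. I press.

Call:
apply_moves(
  increments=[0.001,-0.001,-0.005,0,0,0,0,0,-0.005,0,0,0,0,0,-0.004,0,0,0,0,0,-0.003,0,0,0,0,0,-0.002,0,0,0,0,0,-0.001,0,0,0,0,0,-0.001,0,0,0],
)

```text
t: 31.42
eef_pos: [0.5504, -0.0841, 0.1097]
ee_rot: [-2.759, 0.008, -1.465]
force: [-0.6, -0.0, 5.2]
width: 0.0218
```

Run:
```python
from tip import *
p,s=tip();print('tip',p,s['eef_pos'],s['ee_rot'],s['force'],s['moment']);print(PT['right']-p)
```

```text
tip [ 0.4428 -0.095   0.0652] [ 0.5504 -0.0841  0.1097] [-2.7591  0.0076 -1.4655] [-0.5685 -0.0139  5.1971] [-0.4074  1.4124 -0.0321]
[-0.0003 -0.0007  0.0098]
```

Call:
apply_moves(
  increments=[0,0,0,0,0,0,0,0,0.008,0,0,0,0,0,0.02,0,0,0,0,0,0.03,0,0,0,0,0,0.03,0,0,0,-0.003,0.015,0.01,0,0,0,-0.004,0.025,0,0,0,0,-0.004,0.035,0,0,0,0,-0.004,0.035,0,0,0,0,-0.004,0.035,0,0,0,0,-0.004,0.035,0,0,0,0,-0.004,0.035,0,0,0,0,-0.004,0.035,0,0,0,0,-0.004,0.035,0,0,0,0,-0.004,0.03,0,0,0,0,-0.004,0.025,0,0,0,0,0,0.015,0,0,0,0,0,0,0,0,0,0,0,0,0,0,0,0],
)

```text
t: 33.0
eef_pos: [0.4965, 0.2864, 0.2102]
ee_rot: [-2.761, 0.015, -1.472]
force: [-0.2, -0.9, -1.2]
width: 0.0216
```

Call:
apply_moves(
  increments=[0.002,0.005,0,0,0.08,0,0.002,0.004,0,0,0.1,0,0,0,0,0,0.1,0,0,0,0,0,0.09,0,0,0,0,0,0,0,0,0,0,0,0,0],
)

```text
t: 33.5
eef_pos: [0.4933, 0.2878, 0.2038]
ee_rot: [3.126, 0.05, -1.478]
force: [0.0, -0.4, -0.7]
width: 0.0216
```

Run:
```python
from tip import *
p,s=tip();print('tip',p,s['eef_pos'],s['ee_rot'],s['force'],s['width'])
optics.grab_frame('side')
for d in finder.landmark_of('side','tool_tray')[:1]: print(ray('side',d['point'],0))
```

```text
tip [0.3768 0.277  0.2048] [0.4933 0.2878 0.2038] [ 3.1257  0.0499 -1.4778] [ 0.0261 -0.4097 -0.726 ] 0.021553121619662524
[0.5051 0.304  0.    ]
```

Call:
apply_moves(
  increments=[0.006,0.008,-0.01,-0.025,-0.008,0,0.002,0.002,-0.02,-0.025,-0.008,0,0,0,-0.025,0,0,0,0,0,-0.025,0,0,0,0,0,-0.025,0,0,0,0,0,-0.015,0,0,0,0,0,0,0,0,0,0,0,0,0,0,0],
)

```text
t: 34.27
eef_pos: [0.4946, 0.2925, 0.0831]
ee_rot: [-3.131, -0.005, -1.471]
force: [0.4, -0.2, 0.4]
width: 0.0215
```

Call:
apply_moves(
  increments=[0.004,0.004,-0.01,0,0.01,-0.01,0,0,-0.015,0,0,0,0,0,-0.012,0,0,0,0,0,-0.008,0,0,0,0,0,0,0,0,0,0,0,0,0,0,0],
)

```text
t: 34.77
eef_pos: [0.5011, 0.3, 0.0425]
ee_rot: [-3.133, 0.002, -1.48]
force: [0.3, 1.4, -0.2]
width: 0.0216
```

Call:
apply_moves(
  increments=[0,-0.001,-0.008,0,0.008,0,0,0,-0.007,0,0,0,0,0,-0.004,0,0,0,0,0,0,0,0,0,0,0,0,0,0,0],
)

```text
t: 35.18
eef_pos: [0.5025, 0.3001, 0.0239]
ee_rot: [-3.139, 0.006, -1.48]
force: [-0.7, 0.5, -1.6]
width: 0.0216
```

Call:
apply_moves(
  increments=[0,0,-0.002,0,0,0,0,0,0,0,0,0],
)

```text
t: 35.35
eef_pos: [0.5026, 0.3003, 0.0228]
ee_rot: [-3.138, 0.006, -1.479]
force: [0.3, 0.1, 0.1]
width: 0.0217
```

Call:
apply_moves(
  increments=[0,0,0,0,0,0,0,0,0,0,0,0,0,0,0,0,0,0,0,0,0,0,0,0,0,0,0,0,0,0,0,0,0.01,0,0,0,0,0,0.015,0,0,0,0,0,0.025,0,0,0,0,0,0.03,0,0,0,0,0,0.03,0,0,0,0,0,0.03,0,0,0,0,0,0.03,0,0,0,0,0,0.03,0,0,0,0,0,0,0,0,0],
  hand=0.4,
)

```text
t: 36.52
eef_pos: [0.5007, 0.297, 0.2368]
ee_rot: [-3.139, 0.003, -1.479]
force: [0.5, 0.7, 1.3]
width: 0.0524
```

Run:
```python
from pr import *
save('side','s13.png',(150,60,350,340),2.1)
handle(optics.grab_frame('side')[:,:,::-1],'side',(212,138,258,158),.024)
for n,z in (('fuse0',.023),('probe',.02),('probe_tip',.02)):
    for d in finder.landmark_of('side',n)[:2]: print(n,d['conf'],ray('side',d['point'],z)[:2])
s=arm.get_state();print(s['t'],s['eef_pos'],s['width'],s['force'])
```

```text
side 224 centre [0.5013 0.295 ] len 0.10789766268102485 yaw(handle end) 0.09427631455366196
fuse0 0.91 [ 0.507  -0.3614]
fuse0 0.63 [ 0.5174 -0.2658]
probe 0.86 [0.5061 0.3078]
probe_tip 0.73 [0.3909 0.3096]
36.7667 [0.4976 0.295  0.228 ] 0.052677184947575006 [ 0.7101  0.1434 -0.0111]
```

View pics/s13.png

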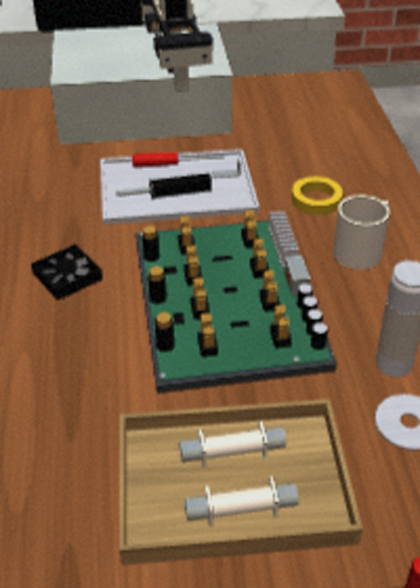

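The final picture shows both fuses flat in the parts tray at (235,445) and (243,500), the probe flat in the tool tray at (180,185), and nothing else disturbed.

```bash
python3 -c "
from station import arm
print(arm.job_done())"
```

```text
the job is handed in; nothing more can be done
None
```

The job is done and handed in about 37 s into the 210 s allowed; `job_done()` gives no verdict.

- **Fuses:** only holders 1 and 2 (counted from the left) held fuses. I pulled both straight up and laid them side by side in the parts tray.
- **Test points:** I took the probe from the tool tray, tilted its needle down about 22° and pressed the left, middle and right points in that order. The wrist read 4.6, 5.3 and 5.2 N, which means each spring was fully down. The sideways tip error I worked out was under 4 mm each time.
- **Probe return:** I laid the probe back flat where it had been and raised the open gripper clear.

**Last checks:** the final side picture shows both fuses flat in the parts tray, at about (0.51, -0.36) and (0.51, -0.27) m. The probe is flat in the tool tray at about (0.50, 0.30) m. The spray, mug, tape and platter look unmoved. I saw no knock to the probe and no slackening of the grip.

**Disagreements:**
- The board's outline sat about 20 mm off what the listed origin predicts. I went by the test points and fuses, which agreed in both cameras.
- The needle tip showed 2–3 mm from its computed place in the pictures.
- On the final picture the tip finder put the tip about 20 mm to the left (in y) of where the handle's pose puts it. The probe looks flat in the tray either way.

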